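# Unlock the sliding guard of a flask press and pump its hand lever

## Robot

A 6-joint arm with a two-finger parallel gripper is mounted at the origin on the work surface. World frame = base frame: x ahead of the robot, y to its left, z up, the work surface at z = 0. Lengths are in m, angles in rad, forces in N, time in s.
With the tool pointing down it reaches from about 0.3 to 0.95 m from the base axis. Payload 3.1 kg.
Tool frame: the origin (TCP) lies at the very end of the fingers, on their centre line; the grasp point (between the pads) lies 19 mm behind it; z points along the fingers, x is the direction in which the jaws open and shut, and the axes are right-handed (so a half turn about z gives the same grasp; the last joint's range is limited). The gripper opens to 85 mm and grips with 20 to 120 N. Pads are 22 mm wide; open, the fingers measure 114 mm over their backs; the gripper's body (76 mm by 85 mm) begins 54 mm behind the grasp point. The pads swing forward as they close: fully open they stand 13 mm farther back than shut.
Start: joints at [-1.39, 0.308, 1.634, -0, 1.2, -0.07], TCP at [0.155, -0.605, 0.231] pointing down, gripper open.
Joint ranges: [-3.06, 3.06], [-0.79, 1.96], [0.05, 2.63], [-1.19, 4.34], [0.05, 2.64], [-2.94, 2.94]. Speed limits (rad/s): [2.79, 2.79, 3.14, 3.14, 3.14, 3.14].

## Interface

Orientations are given as a unit quaternion [x, y, z, w].
In Python, from station import robot gives the robot as it stands. The module is installed in compiled form; this text tells all that it offers.
- The arm moves only by the shell command python3 -m creep 'ROWS' [FORCE]. ROWS is JSON, a list of rows, each a list of 7 numbers: the shift along the tool's x, y, z in cm, then the turn, a rotation vector about the tool's x, y, z in degrees, then the finger opening in cm, from 0 to 8.54. In form: [[tx, ty, tz, rx, ry, rz, grip], ...]. A call has 1 to 12 rows; each row shifts and turns the commanded pose from where the row before left it, along the tool's axes as they then stand; what a row does not reach is not made up. A row lasts 1/8 s, in which the tool goes at most 62.5 mm and 10.7 degrees, less where a joint would pass 70% of its speed; a pose out of reach is approached as far as the arm can. A call with a gripper value outside its range is refused whole. The fingers move at their own pace and stop on an object; FORCE is the grip in N (left out, the last holds). Time passes only in rows, so rows that do not move let the fingers close. It gives the time, the measured TCP pose, the force and the opening at its end, in the units of the state.
- robot.get_obs(): the state, without advancing time (a new reading comes with each control period).
- robot.read_camera(name): name is "scene" or "top"; returns the picture (400x640x3 uint8, red, green, blue); there is no depth.
- robot.get_calibration(name): a dict with "fx", "fy", "cx", "cy" (pixels), "R" (3x3) and "t" (3): a world point X has camera coordinates R X + t. Camera axes: x right, y down, z forward; pixel columns grow to the right and rows downward; lengths in m; the calibration is good to about 2 mm. A picture is of the moment at which its call begins. get_calibration takes no time and is no camera call.
- robot.job_done(): hands the job in, once; it reports no verdict.
The state is a dict: "clock": time; "q": joint angles; "dq": joint speeds; "joint_efforts": joint torques, N m; "eef_pos": TCP position; "tcp_rot": TCP orientation; "wrist_force": force on the tool from outside, world axes, zero at the start; "wrist_torque": the same for the moment, N m; "width": finger opening in m.
Only numpy, scipy, OpenCV 4.12 (cv2) and the standard library are available. Lean on these libraries where they do the work, as an engineer would, in place of code of your own. Each camera call takes 0.05 s, during which the arm holds its last target.

## Task

On the small hydraulic flask press, pull out the spring plunger's black knob, slide the clear-windowed guard to the left (as the robot sees it), away from the pump lever and over the flask, until the plunger snaps fully home into its second hole, and let go of it. Then pump the hand lever at least three full strokes, all the way over each time and all the way back to rest. Leave the other things on the bench where they are.

Things in the scene. Friction and masses are not known exactly. Their poses are not given: they have to be found in the camera images.
- press: White bench-top flask press, fixed to the table, footprint 270 (x) by 400 mm (y). Origin on the table under the middle of the sloping deck; x points away from the robot at yaw 0, y to the press's left (the way the guard opens), z up. The deck slopes 30 degrees, falling towards -x (the robot). A steel oil reservoir 44 mm across, 140 mm high stands at x = -20, y = -155 mm.
- lamp_bar (a point): Middle of the underside of the straight white lamp bar, 250 mm long along the press's y, 22 mm wide, 18 mm high, 276 mm above the table, over the knob: a gripper held upright at the knob hits it; one tilted along the knob's axis passes in front. Two arms 12 mm thick run back from it at its height, 115 mm to either side, then down behind the deck.
- knob_grip (a point): Centre of the plunger's black round knob, 36 mm across and 36 mm tall; moves with it. Its axis, this point's z, leans 30 degrees from vertical towards the press's -x (the robot): the way to pull. This point's y is the way the guard slides open. The guard's flat top is 45 mm below along z; a boss 26 mm across, 20 mm tall stands on it under the knob.
- plunger (a joint): Travel of the spring plunger in m: 0 = pin fully home in a hole, 0.015 = pulled out to the stop. The spring pushes it home with 7 N at 0, 11 N at 0.015. The pin must be out by about 0.011 to slide the guard; let go between the holes, it rides on the index bar at about 0.011 and snaps in by itself over a hole.
- guard (a joint): Travel of the sliding guard in m along the press's +y: 0 = loading position (locked at the start), stop at 0.140. Friction a few N. The second hole lies anywhere from 0.090 to 0.120, set anew each time and hidden: find it by letting the pin ride and feeling it snap in and stop the guard. Play in a hole 2.5 mm either way. The knob sits on the guard.
- lever_grip (a point): Middle of the pump lever's black grip, on its axis. The grip is a round bar 28 mm across, about 75 mm long. This point's z points along the lever, away from its pivot, which lies 125 mm back along -z (at the press's x = -130, y = -140 mm, 68 mm above the table). At rest the lever leans 0.35 rad from upright to the press's right (-y); it is pushed to the left (+y).
- lever (a joint): Angle of the pump lever in rad about a level axis along the press's x: 0 = rest, 0.75 = end of the stroke, leaning 0.40 rad to the press's left. A spring returns it to 0 once let go; pushing at the grip takes about 4 N at first, 12 N at the end. With the guard in the loading position a tab on it stops the lever after about 0.15 rad. A full stroke passes 0.65 and returns below 0.08.
- cast_upper: Bystander: white plaster dental model, 52 x 64 x 32 mm, standing on the press's front ledge (50 mm above the table). Origin under its centre, z up.
- cast_lower: Bystander: plaster dental model, 52 x 62 x 30 mm, on the table. Origin under its centre.
- articulator: Bystander: metal articulator with mounted models, 110 x 70 x 130 mm. Origin under its centre.
- mix_bowl: Bystander: black rubber mixing bowl, 124 mm across, 65 mm high. Origin under its centre.
- plaster_knife: Bystander: plaster knife 190 mm long, lying on the table along its x axis. Origin under its middle.
- jar: Bystander: amber glass jar 68 mm across, 85 mm high. Origin under its centre.
- flask_half: Bystander: round brass flask half, 92 mm across, 32 mm high. Origin under its centre.

How it is judged:
By the outcome, as a careful person would: the job done as asked, in the order asked, and still so for the second after the job is handed in, with the robot touching nothing.
It also fails if it takes over 61 s, if anything falls off the work surface, if the arm or the gripper's body presses on something with over 40 N, if the wrist force passes 120 N, or if a joint passes its speed limit or range.

## Working session

There is one attempt and no reset: what is moved stays moved. The work goes in short steps, Python scripts to look and compute and a shell command to move; the robot and the scene stay as the last step left them, time stands still between calls to the robot, and variables do not carry over. Pictures are saved under pics/ and viewed, and the job is handed in when it is done.

```bash
mkdir -p pics
python3 - <<'E'
from station import robot
import cv2,numpy as np
for n in ("scene","top"):
    im=robot.read_camera(n); cv2.imwrite(f"pics/{n}0.png",im[:,:,::-1])
    c=robot.get_calibration(n); print(n,{k:np.round(np.array(v),4).tolist() for k,v in c.items()})
o=robot.get_obs(); print(o)
E
```

```text
scene {'fx': 495.7981, 'fy': 495.7981, 'cx': 321.5407, 'cy': 206.9405, 'R': [[-0.3388, 0.9408, -0.0129], [0.6925, 0.2401, -0.6803], [-0.6369, -0.2394, -0.7329]], 't': [0.1719, -0.2196, 1.8013]}
top {'fx': 377.4615, 'fy': 377.4615, 'cx': 323.7555, 'cy': 199.0778, 'R': [[0.0587, -0.9983, 0.0021], [-0.9762, -0.0578, -0.2091], [0.2089, 0.0102, -0.9779]], 't': [-0.0552, 0.527, 1.1307]}
{'clock': 0.1, 'q': array([-1.38971613e+00,  3.08923946e-01,  1.63507623e+00, -6.24639226e-06,
        1.19972126e+00, -6.96797796e-02]), 'dq': array([-0.00046841, -0.00275675, -0.00155016,  0.00054444,  0.00099332,
       -0.00033571]), 'joint_efforts': array([-8.63057776e-04, -4.16408694e+01, -2.77644414e+01, -1.11531392e-04,
        4.05001032e-03,  6.66644510e-06]), 'eef_pos': array([ 0.15493423, -0.6047061 ,  0.2301501 ]), 'tcp_rot': array([ 7.89981335e-01, -6.13129968e-01, -7.95311105e-04, -7.07402073e-04]), 'wrist_force': array([1.15030228, 0.51197354, 0.76017193]), 'wrist_torque': array([-0.00725489, -0.05747924,  0.04883749]), 'width': 0.08553293888362924}
```

View pics/scene0.png

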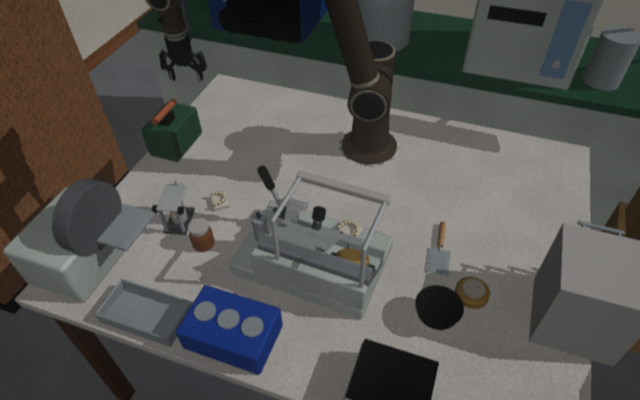

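View pics/top0.png

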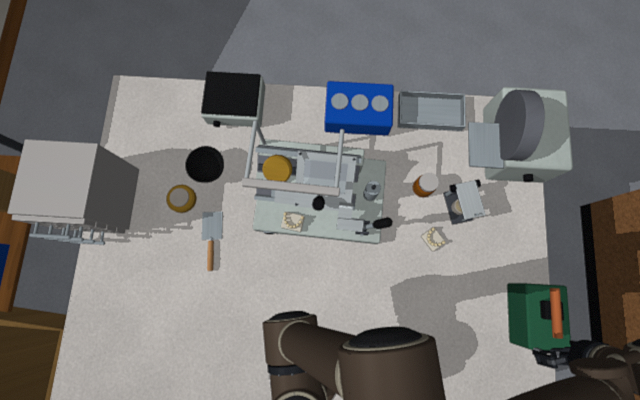

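The scene view, taken from the far side, shows the press at about (310,240), with the black knob at (319,214) and the lever grip at (266,178). In the top view the knob is at about (319,202) and the lever grip at (383,224). I'll zoom in to locate them precisely.

Run:
```python
import cv2
a=cv2.imread("pics/scene0.png")[155:315,220:405]; b=cv2.imread("pics/top0.png")[115:250,235:400]
cv2.imwrite("pics/s_crop.png",cv2.resize(a,None,fx=4,fy=3.7,interpolation=2)[:592])
cv2.imwrite("pics/t_crop.png",cv2.resize(b,None,fx=4.4,fy=4.4,interpolation=2))
```

```text
(no output)
```

View pics/s_crop.png

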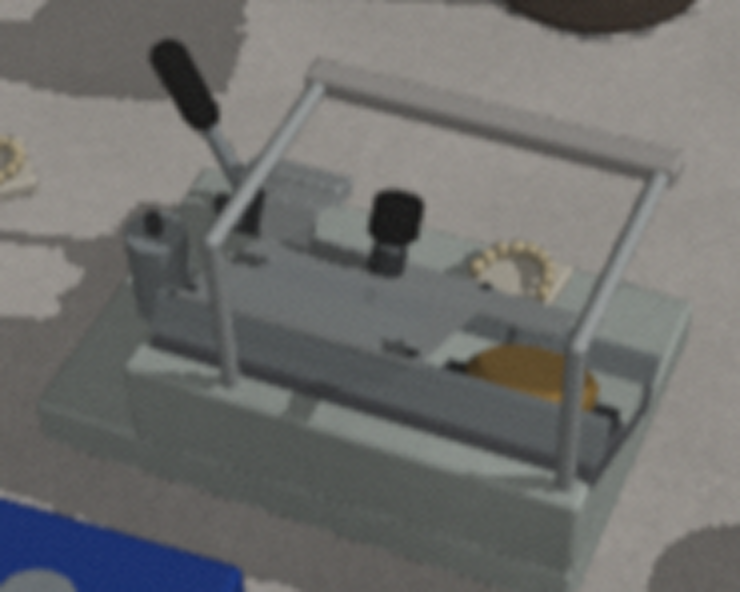

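View pics/t_crop.png

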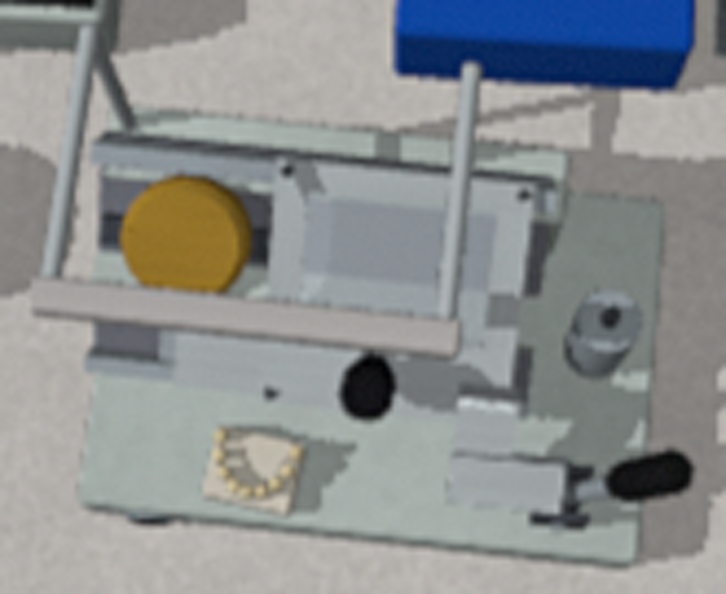

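```bash
cat > h.py <<'E'
import numpy as np,cv2
from station import robot
C={n:{k:np.array(v) for k,v in robot.get_calibration(n).items()} for n in ("scene","top")}
def P(n):
    c=C[n];K=np.array([[c['fx'],0,c['cx']],[0,c['fy'],c['cy']],[0,0,1]]);return K@np.c_[c['R'],c['t']]
def tri(a,b):
    X=cv2.triangulatePoints(P("scene"),P("top"),np.float64(a).reshape(2,1),np.float64(b).reshape(2,1)).ravel();return X[:3]/X[3]
def ray(n,uv,z):
    c=C[n];o=-c['R'].T@c['t'];d=c['R'].T@np.array([(uv[0]-c['cx'])/c['fx'],(uv[1]-c['cy'])/c['fy'],1]);return o+d*(z-o[2])/d[2]
def proj(n,X):
    p=P(n)@np.r_[X,1];return p[:2]/p[2]
def dark(im,seed,thr=45):
    m=(im.max(2)<thr).astype(np.uint8);k,l,s,c=cv2.connectedComponentsWithStats(m)
    d=[np.hypot(*(c[i]-seed)) if i and 20<s[i,4]<900 else 1e9 for i in range(k)];i=int(np.argmin(d));return c[i],s[i],l==i
E
python3 - <<'E'
from h import *
np.set_printoptions(precision=4,suppress=True)
s=cv2.imread("pics/scene0.png");t=cv2.imread("pics/top0.png")
for nm,a,b in(("knob",(318.7,213.1),(318.6,203)),("lever",(266.2,177.4),(382.7,223.2))):
    ca,sa,_=dark(s,a);cb,sb,_=dark(t,b);X=tri(ca,cb);print(nm,ca,sa,cb,sb,X,proj("scene",X)-ca,proj("top",X)-cb)
f=lambda x,y:(235+x/4.4,115+y/4.4)
for nm,p,z in(("barL",(33,296),.285),("barR",(460,337),.285),("frontL",(80,507),.05),("frontR",(632,567),.05),("cast",(252,470),.07),("flask",(185,237),.1),("resTop",(610,317),.14)):print(nm,ray("top",f(*p),z))
g=lambda x,y:(220+x/4,155+y/3.7)
for nm,p,z in(("barR",(316,75),.285),("barL",(680,163),.285),("resTop",(152,232),.14)):print("s",nm,ray("scene",g(*p),z))
E
```

```text
knob [318.4532 213.6475] [313 207  12  14 139] [318.32  202.688] [313 196  12  14 125] [ 0.4973 -0.0105  0.1524] [0.0816 0.0029] [ 0.131  -0.0359]
lever [265.6492 177.2042] [258 166  16  24 191] [382.3333 222.8133] [373 218  19  11 150] [ 0.4442 -0.1908  0.1878] [0.1266 0.0169] [ 0.2198 -0.0689]
barL [0.5118 0.1826 0.285 ]
barR [ 0.5021 -0.0653  0.285 ]
frontL [0.4189 0.1888 0.05  ]
frontR [ 0.3997 -0.2011  0.05  ]
cast [0.4494 0.0679 0.07  ]
flask [0.6062 0.1244 0.1   ]
resTop [ 0.5561 -0.169   0.14  ]
s barR [ 0.4994 -0.0613  0.285 ]
s barL [0.5054 0.1831 0.285 ]
s resTop [ 0.5566 -0.1691  0.14  ]
```

```bash
cat >> h.py <<'E'
from scipy.spatial.transform import Rotation as Ro
YAW=-0.045; O=np.array([.583,-.015,0])
Rp=Ro.from_euler('z',YAW).as_matrix()
zt=Rp@[.5,0,-.8660254]; xt=-Rp[:,1]; RT=np.c_[xt,np.cross(zt,xt),zt]
def w2p(X): return Rp.T@(np.array(X)-O)
def p2w(X): return O+Rp@np.array(X)
def go(target,note=""):
    "shift in cm in tool axes, rotvec deg in tool axes"
    o=robot.get_obs();R=Ro.from_quat(o['tcp_rot']).as_matrix()
    rv=np.degrees(Ro.from_matrix(R.T@RT).as_rotvec())
    d=np.array(target)-o['eef_pos']
    print(note,"now: shift cm",np.round(R.T@d*100,2),"| after turn:",np.round(RT.T@d*100,2),"| turn",np.round(rv,1),"| pos",np.round(o['eef_pos'],4),"press",np.round(w2p(o['eef_pos']),4),"F_tool",np.round(R.T@o['wrist_force'],1),"w",round(o['width'],4),"t",round(o['clock'],2),"q",np.round(o['q'],2))
E
python3 - <<'E'
from h import *
print(RT)
K=np.array([.4973,-.0105,.1524]);print(w2p(K),w2p([.4442,-.1908,.1878]))
go(K-.16*zt,"pre")
go([.155,-.605,.34])
E
```

```text
[[-0.04498481 -0.8651487   0.49949384]
 [-0.99898767  0.03895799 -0.02249241]
 [-0.         -0.5        -0.8660254 ]]
[-0.08581568  0.00064025  0.1524    ] [-0.13075116 -0.18186592  0.1878    ]
pre now: shift cm [-51.41 -40.26  -5.97] | after turn: [-60.9  -23.42   6.5 ] | turn [29.8  4.6 16.5] | pos [ 0.1549 -0.6047  0.2302] press [-0.4011 -0.6084  0.2302] F_tool [-0.2 -1.2 -0.8] w 0.0855 t 0.1 q [-1.39  0.31  1.64 -0.    1.2  -0.07]
 now: shift cm [ 1.000e-02 -0.000e+00 -1.099e+01] | after turn: [ 0.03 -5.5  -9.51] | turn [29.8  4.6 16.5] | pos [ 0.1549 -0.6047  0.2302] press [-0.4011 -0.6084  0.2302] F_tool [-0.2 -1.2 -0.8] w 0.0855 t 0.1 q [-1.39  0.31  1.64 -0.    1.2  -0.07]
```

```bash
python3 -m creep '[[0,0,-2,6,0.9,3.3,8.5],[0,0,-2,6,0.9,3.3,8.5],[0,0,-2,6,0.9,3.3,8.5],[0,0,-2,6,0.9,3.3,8.5],[0,0,-2,6,0.9,3.3,8.5],[0,0,0,0,0,0,8.5]]' 40; python3 -c "
from h import *
K=np.array([.4973,-.0105,.1524]);go(K-.16*zt)"
```

```text
clock: 0.85
eef_pos: [0.1323, -0.6061, 0.3279]
tcp_rot: [-0.667, 0.699, -0.189, 0.179]
wrist_force: [-0.1, 0.3, -0.9]
width: 0.0848
 now: shift cm [-61.2  -20.34  16.02] | after turn: [-61.14 -20.48  16.09] | turn [-0.2 -0.1 -0.1] | pos [ 0.1323 -0.6061  0.3279] press [-0.4236 -0.6108  0.3279] F_tool [-0.3  0.6  0.7] w 0.0848 t 0.85 q [-1.69  0.21  1.64  0.54  1.36 -0.21]
```

```bash
python3 -m creep '[[-4,-1.4,1,0,0,0,8.5],[-4,-1.4,1,0,0,0,8.5],[-5,-1.7,1.3,0,0,0,8.5],[-5,-1.7,1.3,0,0,0,8.5],[-5,-1.7,1.3,0,0,0,8.5],[-5,-1.7,1.3,0,0,0,8.5],[-5,-1.7,1.3,0,0,0,8.5],[-5,-1.7,1.3,0,0,0,8.5],[-5,-1.7,1.3,0,0,0,8.5],[-5,-1.7,1.3,0,0,0,8.5],[-5,-1.7,1.3,0,0,0,8.5],[-5,-1.7,1.3,0,0,0,8.5]]'; python3 -c "
from h import *
K=np.array([.4973,-.0105,.1524]);go(K-.16*zt)"
```

```text
clock: 2.35
eef_pos: [0.4067, -0.0349, 0.2978]
tcp_rot: [-0.668, 0.696, -0.19, 0.18]
wrist_force: [0.7, -0.4, 0.0]
width: 0.0853
 now: shift cm [-2.84 -0.48  1.06] | after turn: [-2.84 -0.47  1.06] | turn [-0.4 -0.   0.2] | pos [ 0.4067 -0.0349  0.2978] press [-0.1752 -0.0278  0.2978] F_tool [ 0.4 -0.7  0.4] w 0.0853 t 2.35 q [-0.29 -0.58  2.36  0.16  0.85  1.25]
```

```bash
python3 -m creep '[[-2.8,-0.5,1,-0.4,0,0.2,8.5],[0,0,3,0,0,0,8.5],[0,0,3,0,0,0,8.5],[0,0,0,0,0,0,8.5],[0,0,0,0,0,0,8.5]]'; python3 -c "
from h import *
K=np.array([.4973,-.0105,.1524]);go(K+.022*zt)
for n in ('scene','top'):
    im=robot.read_camera(n)[:,:,::-1]; u,v=[int(x) for x in proj(n,K)]
    cv2.imwrite('pics/'+n+'1.png',cv2.resize(im[v-70:v+70,u-90:u+90],None,fx=4,fy=4,interpolation=2))
"
```

```text
clock: 2.98
eef_pos: [0.4467, -0.0107, 0.2397]
tcp_rot: [-0.667, 0.699, -0.186, 0.178]
wrist_force: [-0.2, 0.1, -0.1]
width: 0.085
 now: shift cm [-0.24 -0.04 12.29] | after turn: [-2.400e-01 -1.000e-02  1.229e+01] | turn [ 0.2  0.  -0.1] | pos [ 0.4467 -0.0107  0.2397] press [-0.1363 -0.0018  0.2397] F_tool [-0.1  0.2 -0. ] w 0.085 t 2.98 q [-0.16 -0.39  2.37  0.1   0.64  1.39]
```

View pics/scene1.png

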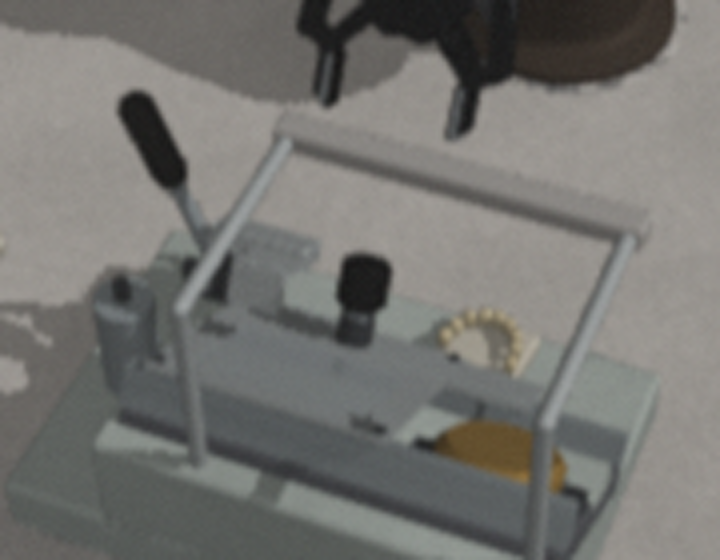

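View pics/top1.png

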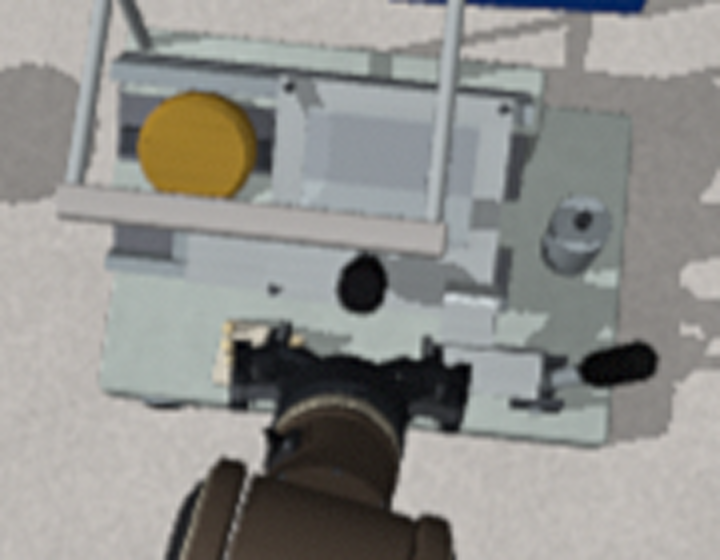

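In the top view the open jaws are centred in front of the knob at (362,283). The scene view shows the fingers at (325,90) and (460,120), on the robot's side of the lamp bar, so the approach along the knob's axis is clear.

```bash
python3 -m creep '[[-0.2,0,3,0,0,0,8.5],[0,0,3,0,0,0,8.5],[0,0,3,0,0,0,8.5],[0,0,2,0,0,0,8.5],[0,0,1.2,0,0,0,8.5],[0,0,0,0,0,0,8.5]]'; python3 -c "
from h import *
K=np.array([.4973,-.0105,.1524]);go(K+.022*zt)
for n in ('scene','top'):
    im=robot.read_camera(n)[:,:,::-1]; u,v=[int(x) for x in proj(n,K)]
    cv2.imwrite('pics/'+n+'2.png',cv2.resize(im[v-50:v+50,u-60:u+60],None,fx=5,fy=5,interpolation=2))
"
```

```text
clock: 3.82
eef_pos: [0.5077, -0.0121, 0.1337]
tcp_rot: [-0.667, 0.699, -0.186, 0.178]
wrist_force: [-0.5, -0.4, 0.4]
width: 0.0849
 now: shift cm [-0.11 -0.03  0.06] | after turn: [-0.11 -0.03  0.06] | turn [ 0.2 -0.  -0.2] | pos [ 0.5077 -0.0121  0.1337] press [-0.0754 -0.0004  0.1337] F_tool [ 0.4  0.2 -0.5] w 0.0849 t 3.83 q [-0.14 -0.02  2.35  0.16  0.3   1.34]
```

View pics/scene2.png

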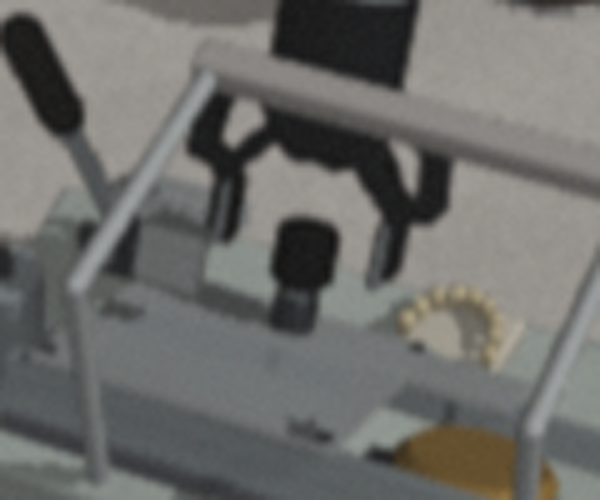

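The fingers straddle the knob: tips at (222,235) and (378,285), with the knob between them at (305,255). I'll close now.

```bash
python3 -m creep '[[0,0,0,0,0,0,2.5],[0,0,0,0,0,0,2.5],[0,0,0,0,0,0,2.5],[0,0,0,0,0,0,2.5],[0,0,0,0,0,0,2.5],[0,0,0,0,0,0,2.5]]' 60; python3 -c "
from h import *
K=np.array([.4973,-.0105,.1524]);go(K+.022*zt)"
```

```text
clock: 4.68
eef_pos: [0.5075, -0.0118, 0.1343]
tcp_rot: [-0.667, 0.699, -0.186, 0.178]
wrist_force: [-6.4, -0.8, 8.3]
width: 0.0345
 now: shift cm [-0.08 -0.02  0.12] | after turn: [-0.08 -0.02  0.12] | turn [ 0.1 -0.  -0.1] | pos [ 0.5075 -0.0118  0.1343] press [-0.0756 -0.0002  0.1343] F_tool [  1.1   1.4 -10.4] w 0.0345 t 4.67 q [-0.14 -0.03  2.35  0.16  0.3   1.34]
```

```bash
python3 -m creep '[[0,0,-0.4,0,0,0,2.5],[0,0,-0.4,0,0,0,2.5],[0,0,-0.4,0,0,0,2.5],[0,0,-0.2,0,0,0,2.5],[0,0,0,0,0,0,2.5]]'; python3 -c "
from h import *
K=np.array([.4973,-.0105,.1524]);go(K+.022*zt)"
```

```text
clock: 5.3
eef_pos: [0.5008, -0.0115, 0.1457]
tcp_rot: [-0.667, 0.699, -0.186, 0.178]
wrist_force: [7.9, 0.4, -8.6]
width: 0.0344
 now: shift cm [-0.09 -0.03  1.44] | after turn: [-0.09 -0.03  1.44] | turn [ 0.1 -0.  -0.2] | pos [ 0.5008 -0.0115  0.1457] press [-0.0822 -0.0002  0.1457] F_tool [-0.8 -2.5 11.4] w 0.0344 t 5.3 q [-0.14 -0.07  2.36  0.14  0.33  1.36]
```

The knob came out 13.2 mm against an 11 N pull, which matches the spring. I'll start sliding.

```bash
python3 -m creep '[[-0.4,0,0,0,0,0,2.5],[-0.6,0,0,0,0,0,2.5],[-0.8,0,0,0,0,0,2.5]]'; python3 -c "
from h import *
K=np.array([.4973,-.0105,.1524]);go(K+.022*zt)"
```

```text
clock: 5.68
eef_pos: [0.5018, 0.0061, 0.1455]
tcp_rot: [-0.667, 0.699, -0.186, 0.178]
wrist_force: [8.1, -2.6, -8.4]
width: 0.034
 now: shift cm [ 1.68 -0.03  1.42] | after turn: [ 1.68 -0.02  1.42] | turn [ 0.1 -0.1 -0.2] | pos [0.5018 0.0061 0.1455] press [-0.0821  0.0174  0.1455] F_tool [ 2.2 -2.9 11.4] w 0.034 t 5.67 q [-0.09 -0.06  2.35  0.06  0.33  1.48]
```

Sliding freely at about 2 N. I'll carry on to about 72 mm and then let the pin ride.

```bash
python3 -m creep '[[-0.8,0,0,0,0,0,2.5],[-0.9,0,0,0,0,0,2.5],[-0.9,0,0,0,0,0,2.5],[-0.9,0,0,0,0,0,2.5],[-0.9,0,0,0,0,0,2.5],[-0.7,0,0,0,0,0,2.5],[-0.3,0,0,0,0,0,2.5],[0,0,0,0,0,0,2.5]]'; python3 -c "
from h import *
K=np.array([.4973,-.0105,.1524]);go(K+.022*zt)"
```

```text
clock: 6.68
eef_pos: [0.5044, 0.0606, 0.1456]
tcp_rot: [-0.667, 0.699, -0.186, 0.178]
wrist_force: [7.4, 1.2, -8.1]
width: 0.0345
 now: shift cm [ 7.14 -0.02  1.42] | after turn: [ 7.14 -0.    1.42] | turn [ 0.1  0.  -0.1] | pos [0.5044 0.0606 0.1456] press [-0.0819  0.072   0.1456] F_tool [-1.6 -2.3 10.7] w 0.0345 t 6.67 q [ 0.07 -0.04  2.34 -0.17  0.34  1.84]
```

```bash
python3 -m creep '[[0,0,0,0,0,0,4.2],[0,0,0,0,0,0,4.2],[0,0,0,0,0,0,4.2],[-0.3,0,0,0,0,0,4.2],[-0.3,0,0,0,0,0,4.2],[0,0,0,0,0,0,4.2]]'; python3 -c "
from h import *
K=np.array([.4973,-.0105,.1524]);go(K+.022*zt)"
```

```text
clock: 7.42
eef_pos: [0.5042, 0.0662, 0.1458]
tcp_rot: [-0.667, 0.699, -0.186, 0.178]
wrist_force: [0.2, -1.9, 0.4]
width: 0.0421
 now: shift cm [ 7.69 -0.06  1.46] | after turn: [ 7.69 -0.03  1.46] | turn [ 0.2 -0.  -0.1] | pos [0.5042 0.0662 0.1458] press [-0.0824  0.0776  0.1458] F_tool [ 1.8 -0.5 -0.2] w 0.0421 t 7.42 q [ 0.09 -0.04  2.33 -0.2   0.34  1.87]
```

```bash
C="from h import *
K=np.array([.4973,-.0105,.1524]);go(K+.022*zt)"; python3 -m creep '[[-0.2,0,0,0,0,0,4.2],[-0.2,0,0,0,0,0,4.2],[-0.2,0,0,0,0,0,4.2],[-0.2,0,0,0,0,0,4.2]]'; python3 -c "$C";  python3 -m creep '[[-0.2,0,0,0,0,0,4.2],[-0.2,0,0,0,0,0,4.2],[-0.2,0,0,0,0,0,4.2]]'; python3 -c "$C"
```

```text
clock: 7.92
eef_pos: [0.5045, 0.0731, 0.1458]
tcp_rot: [-0.667, 0.699, -0.186, 0.177]
wrist_force: [-0.4, -9.7, 1.3]
width: 0.0419
 now: shift cm [ 8.38 -0.05  1.48] | after turn: [ 8.39 -0.03  1.46] | turn [ 0.2 -0.1 -0.1] | pos [0.5045 0.0731 0.1458] press [-0.0824  0.0845  0.1458] F_tool [ 9.7 -0.7 -1.1] w 0.0419 t 7.92 q [ 0.11 -0.04  2.33 -0.23  0.34  1.92]
clock: 8.3
eef_pos: [0.5048, 0.0791, 0.1458]
tcp_rot: [-0.667, 0.699, -0.186, 0.177]
wrist_force: [0.4, -9.8, 0.3]
width: 0.0419
 now: shift cm [ 8.98 -0.05  1.48] | after turn: [ 8.98 -0.03  1.46] | turn [ 0.2 -0.2 -0.1] | pos [0.5048 0.0791 0.1458] press [-0.0824  0.0905  0.1458] F_tool [ 9.8 -0.9  0.1] w 0.0419 t 8.3 q [ 0.12 -0.03  2.32 -0.26  0.35  1.96]
```

It pushes at a steady 10 N, so the pin is riding. I'll continue in small steps.

```bash
C="from h import *
o=robot.get_obs();R=Ro.from_quat(o['tcp_rot']).as_matrix();print(w2p(o['eef_pos'])[1],R.T@o['wrist_force'])"; for i in 1 2 ; do python3 -m creep '[[-0.15,0,0,0,0,0,4.2],[-0.15,0,0,0,0,0,4.2]]' >/dev/null; python3 -c "$C"; done
```

```text
0.09349336874600768 [ 8.92771631 -2.26662339 -0.35555781]
0.09650866830750636 [ 9.15809222 -1.3741205  -0.0285328 ]
```

```bash
cat > f.py <<'E'
from h import *
o=robot.get_obs();R=Ro.from_quat(o['tcp_rot']).as_matrix();print(o['clock'],w2p(o['eef_pos'])[1],R.T@o['wrist_force'])
E
python3 -m creep '[[-0.15,0,0,0,0,0,4.2],[-0.15,0,0,0,0,0,4.2]]' >/dev/null; python3 f.py; python3 -m creep '[[-0.15,0,0,0,0,0,4.2],[-0.15,0,0,0,0,0,4.2]]' >/dev/null; python3 f.py
```

```text
9.05 0.09945776470965316 [ 8.7549642  -1.89129546 -0.10347826]
9.3 0.10247560112308017 [ 9.57201578 -1.05248791  0.43754291]
```

```bash
python3 -m creep '[[-0.15,0,0,0,0,0,4.2],[-0.15,0,0,0,0,0,4.2]]' >/dev/null; python3 f.py
```

```text
9.55 0.10719132195788932 [ 0.5079102   0.37515783 -0.49967987]
```

```bash
python3 -m creep '[[-0.15,0,0,0,0,0,4.2],[-0.15,0,0,0,0,0,4.2]]' >/dev/null; python3 f.py
```

```text
9.8 0.10998269394216002 [ 0.21195556 -0.61834429  0.15299296]
```

The push force dropped to zero, which suggests the pin has snapped in. I'll look.

```bash
python3 -c "
from h import *
K=np.array([.50,.09,.15])
for n in ('scene','top'):
    im=robot.read_camera(n)[:,:,::-1]; u,v=[int(x) for x in proj(n,K)]
    cv2.imwrite('pics/'+n+'3.png',cv2.resize(im[v-50:v+50,u-60:u+60],None,fx=5,fy=5,interpolation=2))
"
```

```text
(no output)
```

View pics/scene3.png

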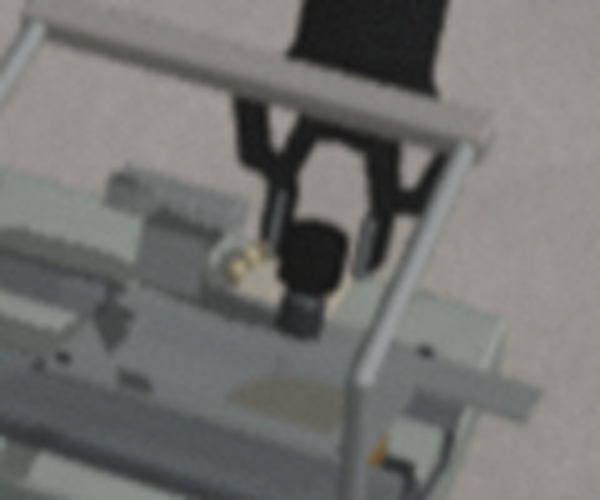

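View pics/top3.png

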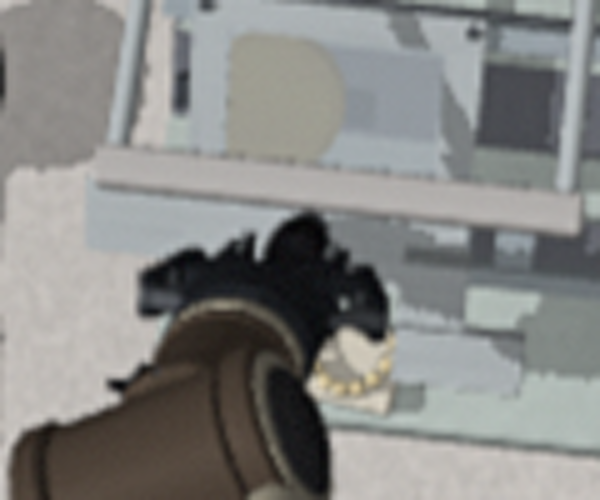

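```bash
python3 -c "
from h import *
K0=np.array([.4973,-.0105,.1524])
u,v=[int(x) for x in proj('scene',np.array([.50,.09,.15]))]
print('obs',u-60+313/5,v-50+257/5)
for g in (.095,.1,.105,.11,.115):
  for p in (0,.011): print(g,p,proj('scene',K0+Rp[:,1]*g-zt*p), proj('top',K0+Rp[:,1]*g-zt*p))
"
```

```text
obs 354.6 224.4
0.095 0 [350.72926871 223.23610997] [285.66670465 199.29028155]
0.095 0.011 [351.53200603 219.5133113 ] [285.10415891 200.46911162]
0.1 0 [352.45782989 223.75038932] [283.94389958 199.11377741]
0.1 0.011 [353.26591712 220.02523912] [283.36467116 200.29078583]
0.105 0 [354.18982653 224.26569078] [282.22140494 198.93730509]
0.105 0.011 [355.00328337 220.53818704] [281.6254999  200.11249249]
0.11 0 [355.92526886 224.7820174 ] [280.49922065 198.76086456]
0.11 0.011 [356.74411512 221.05215814] [279.88664503 199.93423158]
0.115 0 [357.66416718 225.29937224] [278.77734662 198.58445581]
0.115 0.011 [358.48842275 221.56715548] [278.14810646 199.7560031 ]
```

The knob sits at pixel (354.6, 224.4). That fits guard ≈ 0.106 with the plunger home (0), not riding. I'll nudge gently to feel for the stop.

```bash
python3 -m creep '[[-0.15,0,0,0,0,0,4.2],[-0.05,0,0,0,0,0,4.2]]' >/dev/null; python3 f.py
```

```text
10.15 0.11174445806686077 [ 1.79468227  0.14185434 -1.03905024]
```

```bash
python3 -m creep '[[-0.1,0,0,0,0,0,4.2],[0,0,0,0,0,0,4.2]]' >/dev/null; python3 f.py
```

```text
10.4 0.11282114961109316 [ 1.06716131 -0.67546004 -0.61218611]
```

```bash
python3 -m creep '[[-0.15,0,0,0,0,0,4.2],[0,0,0,0,0,0,4.2]]' >/dev/null; python3 f.py
```

```text
10.65 0.11432425339244037 [ 2.12455389 -0.32321524 -1.19246036]
```

```bash
python3 -m creep '[[-0.1,0,0,0,0,0,4.2],[0,0,0,0,0,0,4.2]]' >/dev/null; python3 f.py
```

```text
10.9 0.11470173295960855 [ 4.36714281 -0.94916371 -0.43296251]
```

```bash
python3 -m creep '[[-0.1,0,0,0,0,0,4.2],[0,0,0,0,0,0,4.2]]' >/dev/null; python3 f.py
```

```text
11.15 0.1149843991692027 [ 8.20306928 -1.4087637  -0.86559208]
```

```bash
python3 -m creep '[[-0.1,0,0,0,0,0,4.2],[0,0,0,0,0,0,4.2]]' >/dev/null; python3 f.py
```

```text
11.4 0.11522792317681954 [10.44875541 -2.51140752 -1.69982293]
```

```bash
python3 -m creep '[[-0.1,0,0,0,0,0,4.2],[-0.1,0,0,0,0,0,4.2],[0,0,0,0,0,0,4.2]]' >/dev/null; python3 f.py
```

```text
11.775 0.11568783620858762 [18.47584659 -3.56342676 -1.61551635]
```

At 18 N the guard holds, so the hole has it locked. I'll back off, open and retreat along the axis.

```bash
python3 -m creep '[[0.4,0,0,0,0,0,4.2],[0.3,0,0,0,0,0,6],[0,0,0,0,0,0,8.5],[0,0,0,0,0,0,8.5],[0,0,0,0,0,0,8.5],[0,0,-2,0,0,0,8.5],[0,0,-3,0,0,0,8.5],[0,0,-3,0,0,0,8.5],[0,0,-3,0,0,0,8.5],[0,0,-1,0,0,0,8.5]]' ; python3 -c "
from h import *
go(p2w([-.13,-.19,.2]))
K=np.array([.48,.04,.15])
for n in ('scene','top'):
    im=robot.read_camera(n)[:,:,::-1]; u,v=[int(x) for x in proj(n,K)]
    cv2.imwrite('pics/'+n+'4raw.png',im)
    cv2.imwrite('pics/'+n+'4.png',cv2.resize(im[v-65:v+65,u-80:u+80],None,fx=4.5,fy=4.5,interpolation=2))
"
```

```text
clock: 13.02
eef_pos: [0.4467, 0.1041, 0.252]
tcp_rot: [-0.667, 0.699, -0.187, 0.18]
wrist_force: [0.2, 0.6, 0.3]
width: 0.0849
 now: shift cm [30.29  1.53  5.05] | after turn: [30.28  1.6   5.08] | turn [-0.   0.1 -0.1] | pos [0.4467 0.1041 0.252 ] press [-0.1415  0.1128  0.252 ] F_tool [-0.6 -0.3 -0.2] w 0.0849 t 13.03 q [ 0.23 -0.35  2.32 -0.22  0.67  1.98]
```

View pics/scene4.png

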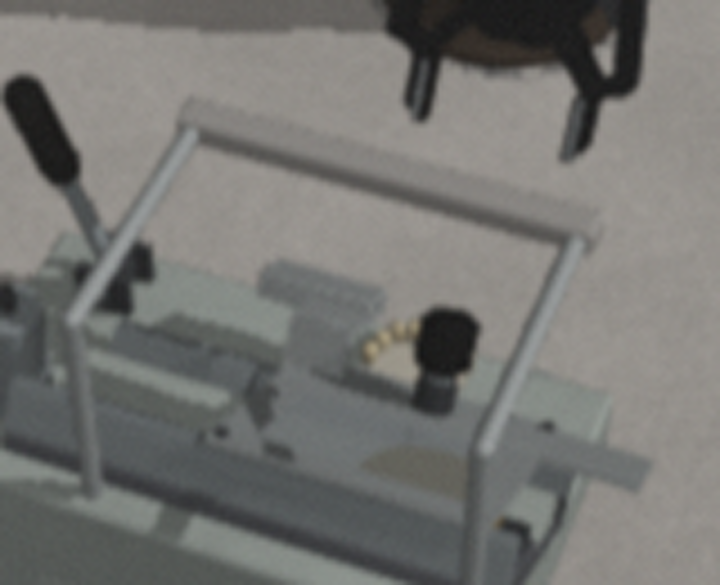

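View pics/top4.png

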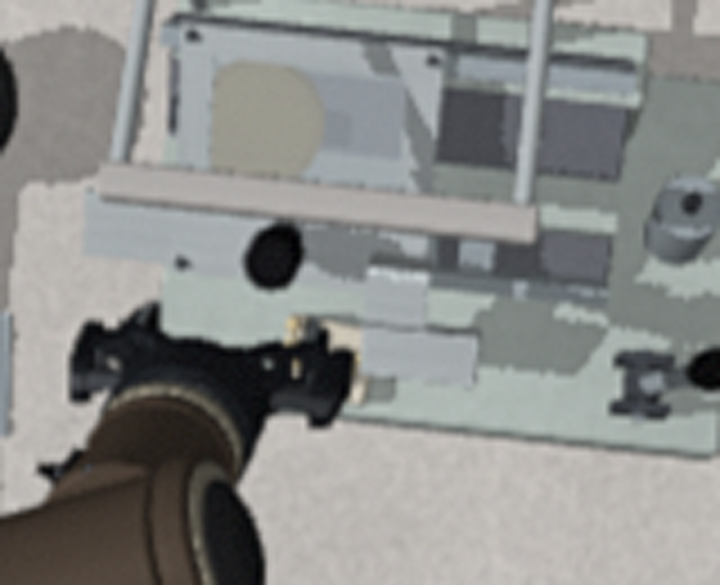

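```bash
python3 -c "
from h import *
s=cv2.imread('pics/scene4raw.png');t=cv2.imread('pics/top4raw.png')
K=np.array([.4973,-.0105,.1524])
e=K+Rp[:,1]*.108
ca,sa,_=dark(s,proj('scene',e));cb,sb,_=dark(t,proj('top',e));X=tri(ca,cb);print(ca,sa,cb,sb,X,w2p(X),w2p(K))
a,sa,_=dark(s,(265.6,177.2));b,sb,_=dark(t,(382.3,222.8));L=tri(a,b);print(a,b,w2p(L))
"
```

```text
[355.59310345 224.73103448] [350 218  13  14 145] [280.66666667 198.5503876 ] [275 192  12  14 129] [0.50282702 0.09871169 0.15299168] [-0.08520712  0.10999001  0.15299168] [-0.08581568  0.00064025  0.1524    ]
[265.88764045 177.68539326] [382.33557047 222.76510067] [-0.13054042 -0.18150697  0.18624897]
```

The knob is 109 mm further left at the same height as at the start (0.1530 against 0.1524 m). The plunger is therefore home in the second hole, and in the top view the tab is clear of the lever. Next, the lever.

```bash
python3 -c "
from h import *
L=np.array([-.1305,-.183,.186])
go(p2w(L)-.10*zt,'hover'); go(p2w(L)+.015*zt,'at')
"
```

```text
hover now: shift cm [29.57  2.22 -3.83] | after turn: [29.57  2.29 -3.82] | turn [ 0.   0.  -0.1] | pos [0.4466 0.1039 0.251 ] press [-0.1416  0.1127  0.251 ] F_tool [ 0.1 -0.   0.6] w 0.0849 t 13.12 q [ 0.23 -0.35  2.32 -0.22  0.67  1.98]
at now: shift cm [29.58  2.22  7.67] | after turn: [29.57  2.29  7.68] | turn [ 0.   0.  -0.1] | pos [0.4466 0.1039 0.251 ] press [-0.1416  0.1127  0.251 ] F_tool [ 0.1 -0.   0.6] w 0.0849 t 13.12 q [ 0.23 -0.35  2.32 -0.22  0.67  1.98]
```

```bash
python3 -m creep '[[0,0,-2,0,0,0,8.5],[2,0,-2,0,0,0,8.5],[4,0.3,0,0,0,0,8.5],[4,0.4,0,0,0,0,8.5],[4,0.4,0,0,0,0,8.5],[4,0.4,0,0,0,0,8.5],[4,0.4,0,0,0,0,8.5],[4,0.3,0,0,0,0,8.5],[3,0,0,0,0,0,8.5],[0.5,0,0,0,0,0,8.5],[0,0,0,0,0,0,8.5]]' ; python3 -c "
from h import *
L=np.array([-.1305,-.183,.186])
go(p2w(L)+.015*zt,'at')
"
```

```text
clock: 14.5
eef_pos: [0.3929, -0.189, 0.2721]
tcp_rot: [-0.667, 0.7, -0.184, 0.178]
wrist_force: [-0.4, -0.2, 0.1]
width: 0.0848
at now: shift cm [ 0.08 -0.22 11.53] | after turn: [ 0.07 -0.16 11.53] | turn [ 0.3  0.1 -0.3] | pos [ 0.3929 -0.189   0.2721] press [-0.1821 -0.1823  0.2721] F_tool [ 0.3  0.3 -0.3] w 0.0848 t 14.5 q [-0.8  -0.4   2.31  0.45  0.89  0.59]
```

```bash
python3 -m creep '[[0,-0.2,3,0.3,0,-0.3,8.5],[0,0,3,0,0,0,8.5],[0,0,3,0,0,0,8.5],[0,0,2.4,0,0,0,8.5],[0,0,0,0,0,0,8.5]]' ; python3 -c "
from h import *
L=np.array([-.1305,-.183,.186])
go(p2w(L)+.015*zt,'at')
for n in ('scene','top'):
    im=robot.read_camera(n)[:,:,::-1]; u,v=[int(x) for x in proj(n,p2w(L))]
    cv2.imwrite('pics/'+n+'5.png',cv2.resize(im[v-50:v+50,u-60:u+60],None,fx=5,fy=5,interpolation=2))
"
```

```text
clock: 15.12
eef_pos: [0.4513, -0.1892, 0.1735]
tcp_rot: [-0.669, 0.697, -0.185, 0.179]
wrist_force: [-0.4, -0.2, -0.0]
width: 0.0851
at now: shift cm [ 0.31 -0.04  0.07] | after turn: [ 0.31 -0.04  0.07] | turn [0.1 0.2 0.2] | pos [ 0.4513 -0.1892  0.1735] press [-0.1237 -0.1799  0.1735] F_tool [ 0.3  0.4 -0.2] w 0.0851 t 15.12 q [-0.68 -0.12  2.33  0.58  0.58  0.49]
```

View pics/scene5.png

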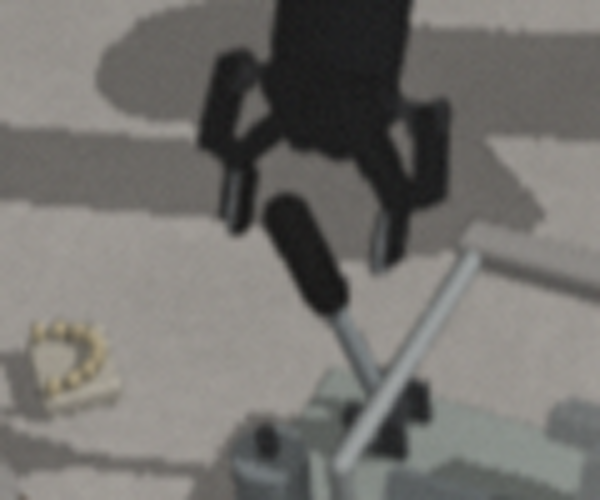

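View pics/top5.png

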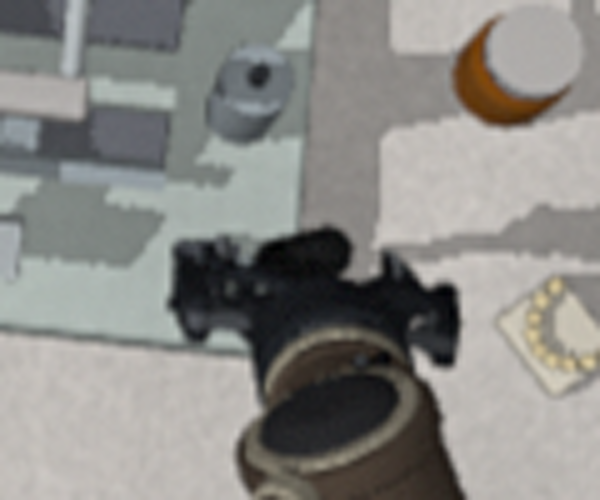

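In the scene view the fingers straddle the grip, with tips at (237,230) and (383,268) and the grip's upper half at (290,225). The reach is a bit shallow because the open pads stand back. I'll shift slightly up and forward and go a bit deeper, then start the first stroke with force checks.

```bash
python3 -m creep '[[0.2,-0.8,0.5,0,0.2,0.2,8],[1,0,0,0,0,0,8],[-1,0,0,0,0,0,8]]' >/dev/null; python3 f.py;  python3 -m creep '[[-1,0,0,0,0,0,8],[-1,0,0,0,0,0,8],[-1,0,0,0,0,0,8],[-1,0,0,0,0,0,8]]' >/dev/null; python3 f.py
```

```text
15.6 -0.1862566875509213 [ 0.11268956 -0.39600067 -0.2583681 ]
16.1 -0.14705263986722536 [ 7.78854364 -1.82139632 -5.71020721]
```

```bash
python3 -m creep '[[-1,0,0,0,0,0,8],[-1,0,0,0,0,0,8],[-1,0,0,0,0,0,8]]' >/dev/null; python3 f.py;  python3 -m creep '[[-1,0,0,0,0,0,8],[-0.7,0,0,0,0,0,8],[0,0,0,0,0,0,8]]' >/dev/null; python3 f.py; python3 -c "
from h import *
L=np.array([-.1305,-.12,.186])
for n in ('scene','top'):
    im=robot.read_camera(n)[:,:,::-1]; u,v=[int(x) for x in proj(n,p2w(L))]
    cv2.imwrite('pics/'+n+'6.png',cv2.resize(im[v-50:v+50,u-60:u+60],None,fx=5,fy=5,interpolation=2))
"
```

```text
16.475 -0.117119572383756 [ 6.87441934 -1.89982072 -6.37894085]
16.85 -0.10015763815292224 [ 9.09568616 -1.66343411 -5.55712952]
```

View pics/scene6.png

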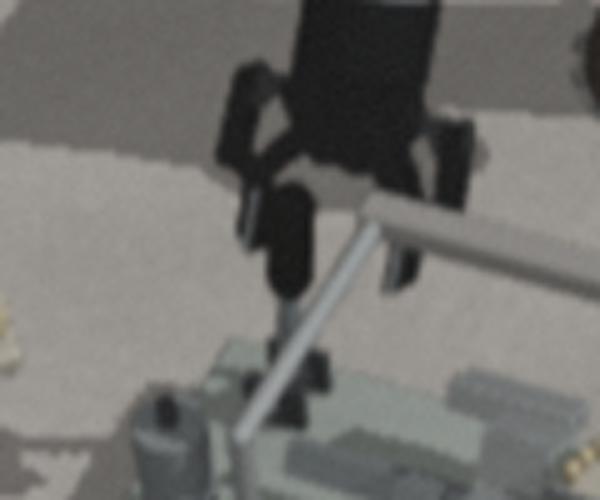

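The lever is nearly upright, with its grip at (290,240), and the left finger is pushing it with good contact. I'll continue.

```bash
python3 -m creep '[[-1,0,0,0,0,0,8],[-1,0,0,0,0,0,8]]' >/dev/null; python3 f.py;  python3 -m creep '[[-0.7,0,0,0,0,0,8],[-0.5,0,0,0,0,0,8]]' >/dev/null; python3 f.py
```

```text
17.2 -0.0803944421943417 [11.04499593 -1.97814975  5.96457225]
17.45 -0.06798569057254487 [12.93413486 -1.99653275  7.13201065]
```

```bash
python3 -m creep '[[-0.5,0,0,0,0,0,8]]' >/dev/null; python3 f.py;  python3 -m creep '[[-0.4,0,0,0,0,0,8],[0,0,0,0,0,0,8]]' >/dev/null; python3 f.py; python3 -c "
from h import *
L=np.array([-.1305,-.10,.186])
for n in ('scene','top'):
    im=robot.read_camera(n)[:,:,::-1]; u,v=[int(x) for x in proj(n,p2w(L))]
    cv2.imwrite('pics/'+n+'7.png',cv2.resize(im[v-50:v+50,u-60:u+60],None,fx=5,fy=5,interpolation=2))
"
```

```text
17.575 -0.06306385008756622 [11.6404049  -1.41359008  4.27807039]
17.825 -0.0615958753728995 [25.79070789  1.41442646  6.72495064]
```

View pics/scene7.png

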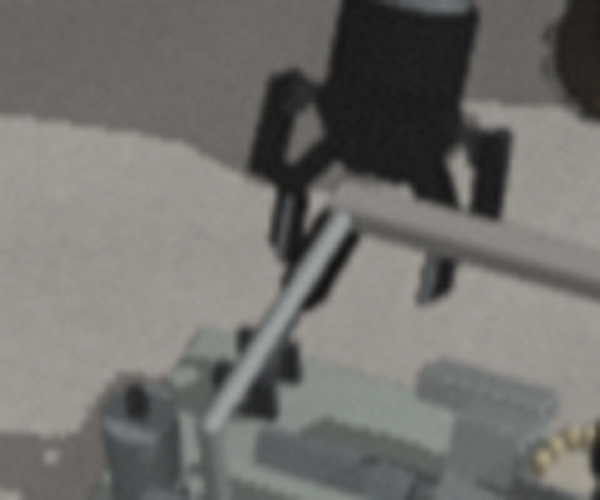

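Scene image: the lever leans fully left with its grip near (325,260). The force jumped from 12 to 26 N, so that's the end stop. I'll go back to rest and check.

```bash
python3 -m creep '[[1,0,0,0,0,0,8],[1.5,0,0,0,0,0,8],[1.5,0,0,0,0,0,8],[1.5,0,0,0,0,0,8],[1.5,0,0,0,0,0,8],[1.5,0,0,0,0,0,8],[1.5,0,0,0,0,0,8],[1.5,0,0,0,0,0,8],[1,0,0,0,0,0,8],[0,0,0,0,0,0,8],[0,0,0,0,0,0,8]]' >/dev/null; python3 f.py; python3 -c "
from h import *
L=np.array([-.1305,-.15,.186])
for n in ('scene','top'):
    im=robot.read_camera(n)[:,:,::-1]; u,v=[int(x) for x in proj(n,p2w(L))]
    cv2.imwrite('pics/'+n+'8.png',cv2.resize(im[v-50:v+50,u-60:u+60],None,fx=5,fy=5,interpolation=2))
go(p2w(np.array([-.12,-.186,.18])))
"
```

```text
19.3 -0.18094994987551402 [-0.18148658  0.05333934 -0.15736034]
 now: shift cm [ 0.51  0.32 -0.74] | after turn: [ 0.51  0.32 -0.74] | turn [-0.1 -0.2 -0. ] | pos [ 0.4614 -0.1906  0.1752] press [-0.1135 -0.1809  0.1752] F_tool [-0.8 -0.6 -0.6] w 0.0799 t 19.4 q [-0.67 -0.1   2.31  0.57  0.56  0.52]
```

View pics/scene8.png

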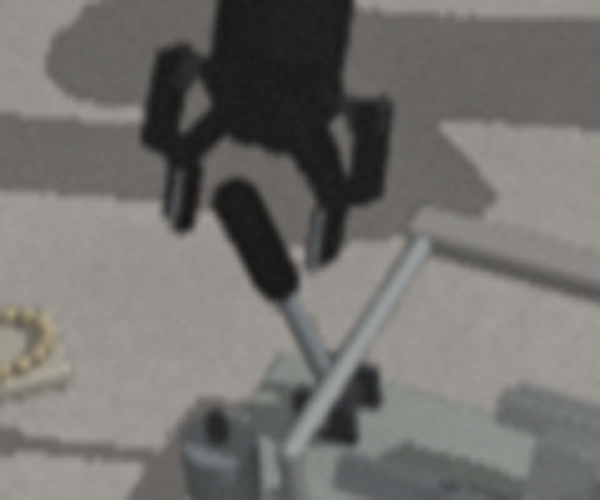

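The lever is back at rest with gaps to both fingers, at (180,200) and (325,235), and no contact force. Second stroke.

```bash
python3 -m creep '[[-1.1,0,0,0,0,0,8],[-1.1,0,0,0,0,0,8],[-1.1,0,0,0,0,0,8],[-1.1,0,0,0,0,0,8],[-1.1,0,0,0,0,0,8],[-1.1,0,0,0,0,0,8],[-1.1,0,0,0,0,0,8],[-1.1,0,0,0,0,0,8],[-1.1,0,0,0,0,0,8],[-1.1,0,0,0,0,0,8],[-0.9,0,0,0,0,0,8],[0,0,0,0,0,0,8]]' >/dev/null; python3 f.py;python3 -m creep '[[-0.3,0,0,0,0,0,8],[0,0,0,0,0,0,8]]' >/dev/null; python3 f.py
```

```text
20.9 -0.06435951348949165 [11.52315074 -2.27622315  2.78247016]
21.15 -0.06239922404781369 [14.71099517 -1.11604715  4.36348951]
```

```bash
python3 -m creep '[[-0.3,0,0,0,0,0,8],[0,0,0,0,0,0,8]]' >/dev/null; python3 f.py; python3 -m creep '[[1,0,0,0,0,0,8],[1.5,0,0,0,0,0,8],[1.5,0,0,0,0,0,8],[1.5,0,0,0,0,0,8],[1.5,0,0,0,0,0,8],[1.5,0,0,0,0,0,8],[1.5,0,0,0,0,0,8],[1.5,0,0,0,0,0,8],[1.1,0,0,0,0,0,8],[0,0,0,0,0,0,8],[0,0,0,0,0,0,8],[0,0,0,0,0,0,8]]' >/dev/null; python3 f.py
```

```text
21.4 -0.061533724699534754 [25.73661904  1.56991521  6.56087269]
22.9 -0.1819498737659369 [ 0.55878826  0.01607622 -0.3392848 ]
```

The second stroke reached the stop (26 N) and returned. Third stroke.

```bash
python3 -m creep '[[-1.1,0,0,0,0,0,8],[-1.1,0,0,0,0,0,8],[-1.1,0,0,0,0,0,8],[-1.1,0,0,0,0,0,8],[-1.1,0,0,0,0,0,8],[-1.1,0,0,0,0,0,8],[-1.1,0,0,0,0,0,8],[-1.1,0,0,0,0,0,8],[-1.1,0,0,0,0,0,8],[-1.1,0,0,0,0,0,8],[-0.9,0,0,0,0,0,8],[-0.3,0,0,0,0,0,8]]' >/dev/null; python3 f.py;python3 -m creep '[[-0.4,0,0,0,0,0,8],[0,0,0,0,0,0,8]]' >/dev/null; python3 f.py
```

```text
24.4 -0.06258481445600739 [12.20835039 -1.48171325  4.89231114]
24.65 -0.06151981978873667 [26.01510118  1.83427096  7.72636594]
```

```bash
python3 -m creep '[[1,0,0,0,0,0,8],[1.5,0,0,0,0,0,8],[1.5,0,0,0,0,0,8],[1.5,0,0,0,0,0,8],[1.5,0,0,0,0,0,8],[1.5,0,0,0,0,0,8],[1.5,0,0,0,0,0,8],[1.5,0,0,0,0,0,8],[1.1,0,0,0,0,0,8],[0,0,0,0,0,0,8],[0,0,0,0,0,0,8],[0,0,0,0,0,0,8]]' >/dev/null; python3 f.py
```

```text
26.15 -0.18195999545611505 [0.16842856 0.373405   0.11845074]
```

Three strokes have each reached the stop and returned. There's plenty of time, so I'll add a fourth for margin.

```bash
python3 -m creep '[[-1.1,0,0,0,0,0,8],[-1.1,0,0,0,0,0,8],[-1.1,0,0,0,0,0,8],[-1.1,0,0,0,0,0,8],[-1.1,0,0,0,0,0,8],[-1.1,0,0,0,0,0,8],[-1.1,0,0,0,0,0,8],[-1.1,0,0,0,0,0,8],[-1.1,0,0,0,0,0,8],[-1.1,0,0,0,0,0,8],[-0.9,0,0,0,0,0,8],[-0.3,0,0,0,0,0,8]]' >/dev/null; python3 f.py;python3 -m creep '[[-0.4,0,0,0,0,0,8],[0,0,0,0,0,0,8]]' >/dev/null; python3 f.py
```

```text
27.65 -0.06259102721444948 [12.34264606 -1.15642274  4.87271121]
27.9 -0.06150955951238865 [26.02165411  1.17535983  7.46861636]
```

```bash
python3 -m creep '[[1,0,0,0,0,0,8],[1.5,0,0,0,0,0,8],[1.5,0,0,0,0,0,8],[1.5,0,0,0,0,0,8],[1.5,0,0,0,0,0,8],[1.5,0,0,0,0,0,8],[1.5,0,0,0,0,0,8],[1.5,0,0,0,0,0,8],[1.1,0,0,0,0,0,8],[0,0,0,0,0,0,8],[0,0,0,0,0,0,8]]' >/dev/null; python3 f.py
python3 -m creep '[[0,0,-2,0,0,0,8],[0,0,-3,0,0,0,8],[0,0,-3,0,0,0,8],[0,0,-3,0,0,0,8],[0,0,-3,0,0,0,8],[0,0,-2,0,0,0,8],[0,0,0,0,0,0,8],[0,0,0,0,0,0,8]]' >/dev/null; python3 f.py
python3 -c "
from h import *
for n in ('scene','top'): cv2.imwrite('pics/'+n+'9.png',robot.read_camera(n)[:,:,::-1])
s=cv2.imread('pics/scene9.png');t=cv2.imread('pics/top9.png')
K=np.array([.4973,-.0105,.1524]);e=K+Rp[:,1]*.108
ca,_,_=dark(s,proj('scene',e));cb,_,_=dark(t,proj('top',e));print('knob',w2p(tri(ca,cb)))
a,_,_=dark(s,(265.6,177.2));b,_,_=dark(t,(382.3,222.8));print('lever',a,b,w2p(tri(a,b)))
"
```

```text
29.275 -0.18195439588557852 [ 0.75445173 -0.17980287  0.32846838]
30.275 -0.18140001880527815 [ 0.13830082 -0.15228409  0.48652875]
knob [-0.08509585  0.10996758  0.15258452]
lever [265.60215054 177.33333333] [382.45890411 222.78767123] [-0.13058836 -0.18206857  0.18736494]
```

View pics/scene9.png

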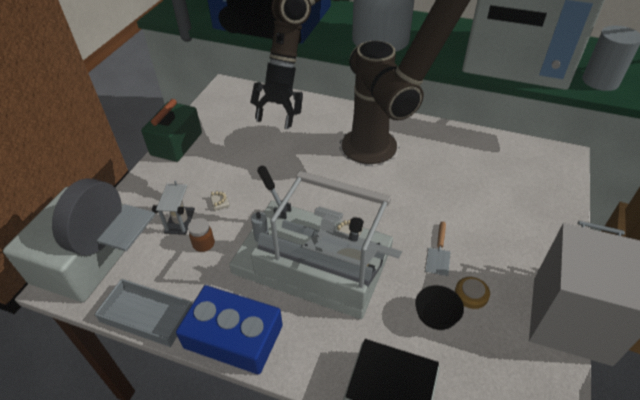

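View pics/top9.png

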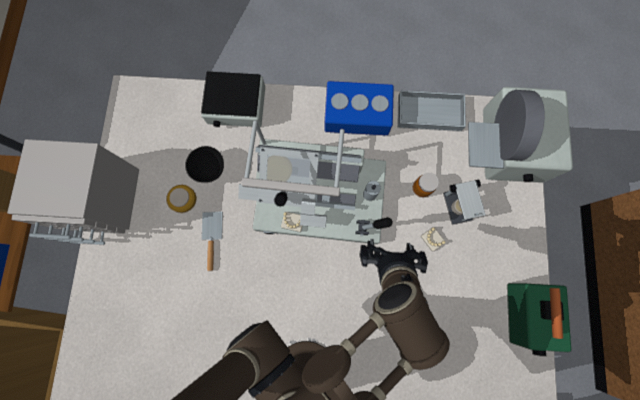

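In both views the guard is over the flask, with the knob at (355,225) in scene and (281,199) in top. The lever is back at its starting pixels, the bystanders haven't moved, and the gripper is clear. I'm handing in.

```bash
python3 -c "
from station import robot
print(robot.job_done(), robot.get_obs()['clock'])"
```

```text
the job is handed in; nothing more can be done
the job is handed in; nothing more can be done
```

The guard is locked in its second hole with the plunger home, and the lever has been pumped four full strokes. The job is handed in; the clock read about 30 s after the last move, inside the 61 s limit.

- **Guard:** I pulled the knob out about 13 mm, slid the guard 72 mm left, then loosened the jaws so the pin rode on the bar. The push force was a steady 10 N or so, and it dropped to zero when the pin snapped in. After crossing the play, the guard held firm against an 18 N push. The cameras put the knob 109 mm left of its start and at its starting height (0.1526 m against 0.1524 m).
- **Lever:** Each of the four strokes hit the end stop, where the force jumped from about 12 N to 26 N at the same position every time. After each stroke I backed off to rest with no contact force. At the end the grip was back at its starting position to within 1 mm.
- **Bench and robot:** In the final pictures the other things look unmoved and the gripper is clear. I compared those by eye, not by measurement. The highest force I read was 26 N.

No check failed. The one surprise was that the push force stayed near zero for several millimetres after the snap, so I confirmed the lock with the cameras and the 18 N push.

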